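Set out the carving place on its shadow pads

TASK

Set out the wax-carving place: put the dropper bottle, the pink wax block, the blade box and the blue-and-white marker each on the foam pad that shows its own outline, centred on the outline and, except for the round bottle, lying the same way as it. Keep the bottle upright throughout, and leave the two white carved teeth where they stand.

Things in the scene. Friction and masses are not known exactly. Their poses are not given: they have to be found in the camera images.
- dropper_bottle: Amber glass dropper bottle with a label, standing upright: round body 33 mm in diameter up to z = 70 mm (straight sides up to about 55 mm), black dropper cap above, 102 mm tall in all, about 70 g. Origin at the centre of its underside, z up. Belongs on pad_bottle.
- wax_block: Pink wax carving block 22 (x) x 46 (y) x 23 (z) mm, lying flat. Origin at the centre of its underside; its long side is its y axis. Belongs on pad_block; either end may point either way.
- blade_box: Low grey box of spare blades with an orange top, 30 (x) x 56 (y) x 16 (z) mm, lying flat. Origin at the centre of its underside; its long side is its y axis. Belongs on pad_blades; either end may point either way.
- marker: Felt marker, white barrel with blue cap, lying on the bench (it does not roll), 17 (x) x 135 (y) x 17 (z) mm. Origin at the middle of its length on its underside; its length is its y axis. Belongs on pad_marker; either end may point either way.
- pad_bottle: Flat dark grey foam pad fixed to the bench, 84 x 84 mm and 12 mm thick, with a pale-rimmed dark amber disc 37 mm in diameter in its middle. Origin at the centre of its underside, z up; the top face is 12 mm above the bench. The bottle's place.
- pad_block: Flat dark grey foam pad fixed to the bench, 70 (x) x 90 (y) mm and 12 mm thick, with a pale-rimmed pink rectangle 26 (x) x 50 (y) mm in its middle. Origin at the centre of its underside, z up; the top face is 12 mm above the bench; the long side of the outline is the y axis. The wax block's place.
- pad_blades: Flat dark grey foam pad fixed to the bench, 74 (x) x 98 (y) mm and 12 mm thick, with a pale-rimmed orange rectangle 34 (x) x 60 (y) mm in its middle. Origin at the centre of its underside, z up; the top face is 12 mm above the bench; the long side of the outline is the y axis. The blade box's place.
- pad_marker: Flat dark grey foam pad fixed to the bench, 56 (x) x 168 (y) mm and 12 mm thick, with a pale-rimmed long narrow blue rectangle 21 (x) x 139 (y) mm in its middle. Origin at the centre of its underside, z up; the top face is 12 mm above the bench; the length of the outline is the y axis. The marker's place.
- tooth_canine: White carved practice tooth with one pointed tip, loose, standing on a 24 mm square foot, 58 mm tall. Origin at the centre of its underside. Bystander: leave it standing where it is.
- tooth_molar: White carved practice tooth with a broad crown of several cusps, loose, standing on a 24 mm square foot, 48 mm tall. Origin at the centre of its underside. Bystander: leave it standing where it is.

How it is judged (in metres and radians):
At the end, for the whole second after the job is handed in: Bottle, block, blade box and marker rest still on their own pads, upright or flat within 7 degrees, centres within 13 mm of the pad centre; all but the bottle within 0.22 rad of the outline, either way round; both teeth upright, within 20 mm of their start; all released (horizontal distance between dropper_bottle and pad_bottle below 0.013 m and z of dropper_bottle in the frame of pad_bottle between 0.009 and 0.016 m and angle between each of dropper_bottle, wax_block, blade_box, marker, tooth_canine, tooth_molar's own z axis and vertical below 0.12 rad and linear speed of each of dropper_bottle, wax_block, blade_box, marker below 0.02 m/s and horizontal distance between wax_block and pad_block below 0.013 m and z of wax_block in the frame of pad_block between 0.009 and 0.016 m and angle between the y axis of wax_block and the y axis of pad_block, either way round below 0.22 rad and horizontal distance between blade_box and pad_blades below 0.013 m and z of blade_box in the frame of pad_blades between 0.009 and 0.016 m and angle between the y axis of blade_box and the y axis of pad_blades, either way round below 0.22 rad and horizontal distance between marker and pad_marker below 0.013 m and z of marker in the frame of pad_marker between 0.009 and 0.016 m and angle between the y axis of marker and the y axis of pad_marker, either way round below 0.22 rad and distance of each of tooth_canine, tooth_molar from where it was at the start of the episode below 0.02 m); the robot touches nothing.
It fails at once if the dropper bottle is tipped more than 35 degrees (angle between dropper_bottle's own z axis and vertical above 0.61 rad).
It fails at once if the carved canine is displaced more than 20 mm or knocked over (distance of tooth_canine from where it was at the start of the episode above 0.02 m or angle between tooth_canine's own z axis and vertical above 0.4 rad).
It fails at once if the carved molar is displaced more than 20 mm or knocked over (distance of tooth_molar from where it was at the start of the episode above 0.02 m or angle between tooth_molar's own z axis and vertical above 0.4 rad).
It also fails if it takes over 109 s, if anything falls off the work surface, if the arm or the gripper's body presses on something with over 40 N, if the wrist force passes 120 N, or if a joint passes its speed limit or range.

ROBOT

A 6-joint arm with a two-finger parallel gripper is mounted at the origin on a cart in front of the work surface, level with it; the furniture and walls round the work are solid. World frame = base frame: x ahead of the robot, y to its left, z up, the work surface at z = 0. Lengths are in mm, angles in rad, forces in N, time in s.
With the tool pointing down it reaches from about 300 to 775 mm from the base axis. Payload 14.6 kg.
Tool frame: the origin (TCP) lies at the very end of the fingers, on their centre line; the grasp point (between the pads) lies 19 mm behind it; z points along the fingers, y is the line along which they close (so a half turn about z gives the same grasp; the last joint's range is limited). The gripper opens to 94 mm and grips with 3 to 60 N. Pads are 16 mm wide; open, the fingers measure 119 mm over their backs; the gripper's body (75 mm by 177 mm) begins 78 mm behind the grasp point.
Start: joints at [1.187, 0.3, 1.521, -0, 1.321, -0.067], TCP at [171.337, 522.621, 205.446] pointing down, gripper open.
Joint ranges: [-3.03, 3.03], [-0.79, 2.21], [0.23, 2.52], [-1.04, 4.18], [0, 3.07], [-2.55, 2.55]. Speed limits (rad/s): [2.22, 2.22, 2.57, 3.14, 3.14, 3.14].

INTERFACE

Orientations are given as [roll, pitch, yaw] about the fixed x, y, z axes, in that order (R = Rz(yaw) Ry(pitch) Rx(roll)).
In Python, from cell import manip, camera, get_calibration gives the robot as it stands.
- The arm moves only by the tool arm_command, never from a script. Its argument "targets" is a list of rows, each an object of numbers: "hand": the opening, from -1 (shut) to 1 (fully open), so that 0 is half open; "x", "y", "z": the shift along the tool's x, y, z in m; "yaw": the turn about the tool's z in rad. In form: [{"hand": .., "x": .., "y": .., "z": .., "yaw": ..}, ...]. A call has 1 to 10 rows; each row shifts and turns the commanded pose from where the row before left it, along the tool's axes as they then stand; what a row does not reach is not made up. A row lasts 1/10 s, in which the tool goes at most 50 mm and 8.59 degrees, less where a joint would pass 70% of its speed; a pose out of reach is approached as far as the arm can. A call is refused whole if a number of a shift passes 0.05 or a number of a turn 0.15, either way. A call with a gripper value outside its range is refused whole. The fingers move at their own pace and stop on an object; "newtons" is the grip in N (left out, the last holds). Time passes only in rows, so rows that do not move let the fingers close. It gives the time, the measured TCP pose, the force, the opening and the grip force at its end, in the units of the state.
- manip.read_state(): the state, without advancing time (a new reading comes with each control period).
- camera(name): name is "scene" or "top" or "wrist"; returns the picture (384x512x3 uint8, red, green, blue); there is no depth.
- get_calibration(name): a dict with "K" (3x3 intrinsics, pixels), "cam_to_world" (4x4, takes a point from camera to world coordinates). Camera axes: x right, y up, looking along -z (the intrinsics and any distortion apply to the point x, -y, -z); pixel columns grow to the right and rows downward; lengths in mm; the calibration is good to about 2 mm. A picture is of the moment at which its call begins: read the wrist's pose just before it. get_calibration takes no time and is no camera call; for the wrist camera it gives the pose at the moment of the call.
- manip.sign_off(): hands the job in; it is judged then, once.
The state is a dict: "clock": time; "joints": joint angles; "qd": joint speeds; "effort": joint torques, N m; "eef_pos": TCP position; "eef_rot": TCP orientation; "wrist_force": force on the tool from outside, world axes, zero at the start; "moment": the same for the moment, N m; "finger_gap": finger opening in mm; "finger_force": force on a finger pad.
Only numpy, scipy, OpenCV 4.12 (cv2) and the standard library are available. Lean on these libraries where they do the work, as an engineer would, in place of code of your own. Each camera call takes 0.05 s, during which the arm holds its last target. There are 200 camera calls.

## Working session

There is one attempt and no reset: what is moved stays moved. The work goes in short steps, Python scripts to look and compute and a tool call to move; the robot and the scene stay as the last step left them, time stands still between calls to the robot, and variables do not carry over. Pictures are saved under pics/ and viewed, at most 14 in all, crops included, and the job is handed in when it is done.

Besides the shell and the picture viewer there is one more tool, called after "Request:" in YAML: its name, and indented under it one key for each argument. arm_command: Moves the arm, as the interface text tells. Its arguments: {"type":"object","properties":{"targets":{"type":"array"},"newtons":{"type":"number"}},"required":["targets"]}

```bash
mkdir -p pics; ls; python3 - <<'E'
from cell import manip,camera,get_calibration
import cv2,json,numpy as np
np.set_printoptions(precision=3,suppress=True)
s=manip.read_state();print(s)
for n in ["top","scene"]:
    im=camera(n);cv2.imwrite(f"pics/{n}0.png",cv2.cvtColor(im,cv2.COLOR_RGB2BGR));c=get_calibration(n);print(n,{k:np.array(v) for k,v in c.items()})
E
```

```text
pics
{'clock': 0.0, 'joints': array([ 1.187,  0.3  ,  1.522,  0.   ,  1.321, -0.067]), 'qd': array([ 0.001,  0.001,  0.   ,  0.002, -0.   , -0.   ]), 'effort': array([  0.002, -53.18 , -35.274,   0.071,   0.024,  -0.   ]), 'eef_pos': array([171.239, 522.386, 204.87 ]), 'eef_rot': array([-3.14 , -0.   ,  2.825]), 'wrist_force': array([-1.193,  0.882,  0.672]), 'moment': array([0.021, 0.006, 0.042]), 'finger_force': 0.0, 'finger_gap': 93.68631224612649}
top {'K': array([[423.013,   0.   , 256.429],
       [  0.   , 423.013, 194.982],
       [  0.   ,   0.   ,   1.   ]]), 'cam_to_world': array([[  -0.002,    0.994,   -0.111,  379.511],
       [  -1.   ,   -0.003,   -0.01 ,  -25.312],
       [  -0.01 ,    0.111,    0.994, 1142.322],
       [   0.   ,    0.   ,    0.   ,    1.   ]])}
scene {'K': array([[431.915,   0.   , 251.834],
       [  0.   , 431.915, 194.143],
       [  0.   ,   0.   ,   1.   ]]), 'cam_to_world': array([[   0.61 ,    0.504,   -0.611, -179.05 ],
       [  -0.792,    0.393,   -0.467, -567.602],
       [   0.004,    0.769,    0.639,  752.842],
       [   0.   ,    0.   ,    0.   ,    1.   ]])}
```

```bash
python3 - <<'E'
import cv2
a=cv2.imread("pics/top0.png");cv2.imwrite("pics/top0b.png",cv2.resize(a,(800,600),interpolation=cv2.INTER_CUBIC))
E
```

```text
(no output)
```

View pics/top0b.png

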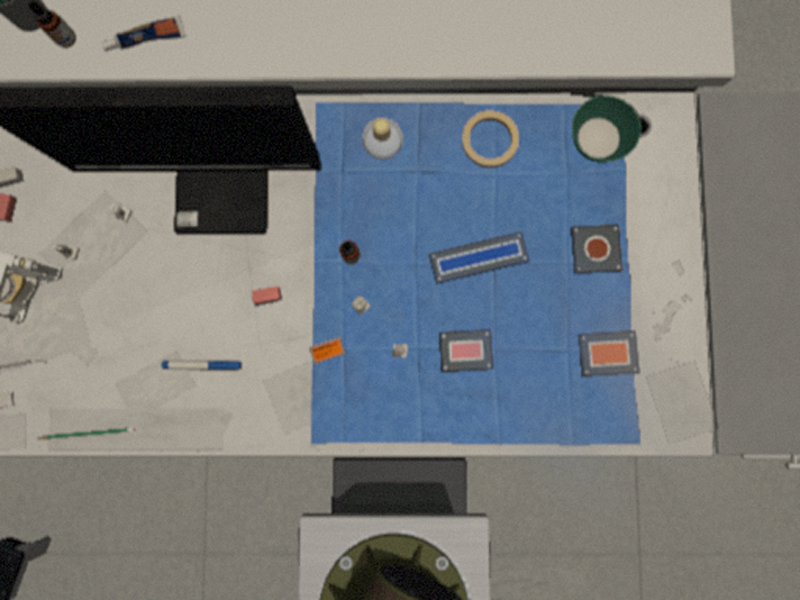

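View pics/scene0.png

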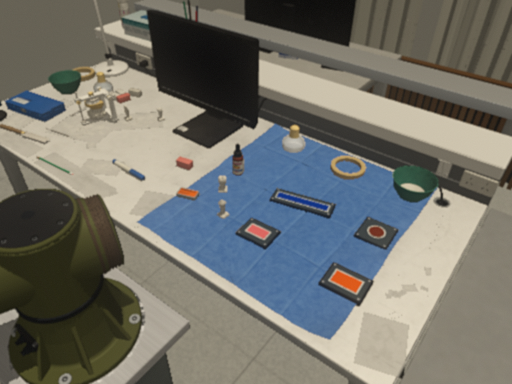

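The top view (800x600) shows the bottle at (349,251), block (266,296), blade box (327,350), marker (202,365) and teeth at (360,305) and (400,350). The pads are at (597,248) for the bottle, (466,351) for the block, (609,353) for the blades and (479,258) for the marker. The scene view agrees. The monitor stands near (200,150).

```bash
cat > h.py <<'E'
import numpy as np,cv2
from cell import manip,camera,get_calibration
np.set_printoptions(precision=3,suppress=True)
def p2w(cal,px,z):
    K=np.array(cal["K"]);T=np.array(cal["cam_to_world"])
    px=np.atleast_2d(px).astype(float)
    d=np.c_[(px[:,0]-K[0,2])/K[0,0],-(px[:,1]-K[1,2])/K[1,1],-np.ones(len(px))]@T[:3,:3].T
    o=T[:3,3];return o+d*((z-o[2])/d[:,2])[:,None]
def w2p(cal,w):
    K=np.array(cal["K"]);T=np.array(cal["cam_to_world"])
    c=(np.atleast_2d(w)-T[:3,3])@T[:3,:3]
    return np.c_[K[0,0]*c[:,0]/-c[:,2]+K[0,2],-K[1,1]*c[:,1]/-c[:,2]+K[1,2]]
def blob(mask,cal,z,seed,r):
    "largest component centred within r px of seed -> centre xy, yaw of long side, sides"
    n,l,s,c=cv2.connectedComponentsWithStats(mask.astype(np.uint8))
    k=[i for i in range(1,n) if np.hypot(*(c[i]-seed))<r]
    if not k:return None
    k=max(k,key=lambda i:s[i,4]);ct=max(cv2.findContours((l==k).astype(np.uint8),0,1)[0],key=cv2.contourArea)
    w=p2w(cal,ct[:,0],z)[:,:2].astype(np.float32)
    (x,y),(a,b),t=cv2.minAreaRect(w)
    if a<b:a,b,t=b,a,t+90
    return np.array([x,y,a,b,np.radians(t)%np.pi])   # angle of long side from world x
E
python3 - <<'E'
from h import *
im=cv2.imread("pics/top0.png");cal=get_calibration("top");h=cv2.cvtColor(im,cv2.COLOR_BGR2HSV).astype(int);H,S,V=h[...,0],h[...,1],h[...,2]
f=1.5625
it=dict(block=((266,296),23,(S>70)&((H<12)|(H>165))),blade=((327,350),16,(S>120)&(H<20)),
marker=((202,365),9,((S>120)&(H>95)&(H<125))|(V>185)),bottle=((349,251),60,(V<75)),
canine=((360,305),40,(V>140)&(S<70)),molar=((400,350),30,(V>140)&(S<70)),
pbottle=((597,248),12,(S<90)&(V<110)),pblock=((466,351),12,(S<90)&(V<110)),pblades=((609,353),12,(S<90)&(V<110)),pmarker=((479,258),12,(S<90)&(V<110)))
for k,(p,z,m) in it.items():
    p=np.array(p)/f
    print(k,p2w(cal,p,z)[0],blob(m,cal,z,p,15), h[int(p[1]),int(p[0])])
print(p2w(cal,np.array([[395,570],[320,168],[75,168],[305,100],[268,232],[715,455]])/f,0))
print(w2p(cal,[171,522,205])*f)
s=manip.read_state();im=camera("wrist");cv2.imwrite("pics/w0.png",im[...,::-1]);c=get_calibration("wrist");print(np.array(c["K"]),np.array(c["cam_to_world"]))
E
```

```text
block [520.327 215.728  23.   ] [522.827 216.655  48.186  23.883   1.767] [  4 122 182]
blade [428.181 111.165  16.   ] [427.804 111.77   50.355  24.468   1.891] [ 12 213 188]
marker [403.302 326.115   9.   ] [403.495 288.012  51.142   7.998   1.569] [ 20  38 176]
bottle [590.723  70.923  60.   ] [589.795  70.583  36.656  27.893   0.467] [ 0 49 31]
canine [502.477  53.581  40.   ] [506.195  51.76   25.954  20.011   1.112] [ 21  37 160]
molar [427.302 -13.355  30.   ] [427.317 -12.037  23.65   20.977   1.568] [ 19  34 141]
pbottle [ 603.768 -354.764   12.   ] [ 603.254 -353.706   83.026   81.488    1.616] [ 10 187 117]
pblock [ 426.121 -125.75    12.   ] [ 427.767 -124.649   89.48    67.3      1.624] [  2  95 183]
pblades [ 422.185 -368.819   12.   ] [ 422.329 -366.406   97.468   71.193    1.631] [  8 138 177]
pmarker [ 586.936 -150.309   12.   ] [ 588.985 -149.496  165.193   53.812    1.808] [110 182 140]
[[  62.935   -4.089   -0.   ]
 [ 752.867  129.029    0.   ]
 [ 755.066  567.952    0.   ]
 [ 879.387  157.615    0.   ]
 [ 637.006  219.522    0.   ]
 [ 250.39  -544.563    0.   ]]
[[ 11.618 531.129]]
[[267.638   0.    258.267]
 [  0.    267.638 194.368]
 [  0.      0.      1.   ]] [[  0.313  -0.912  -0.265  92.571]
 [  0.95    0.3     0.089 548.113]
 [ -0.001  -0.279   0.96  385.234]
 [  0.      0.      0.      1.   ]]
```

View pics/w0.png

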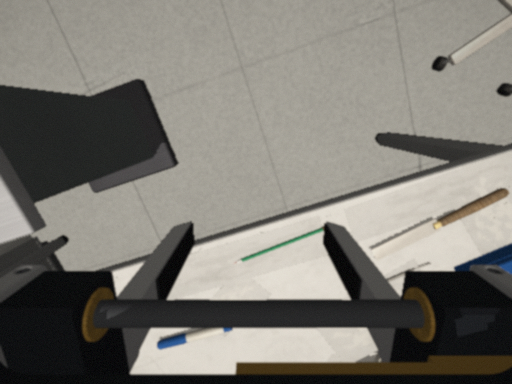

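Request:
arm_command:
  targets:
    - {"yaw": 0.14}
    - {"yaw": 0.14}
    - {"yaw": 0.14}
    - {"yaw": 0.14}
    - {"yaw": 0.14}
    - {"yaw": 0.14}
    - {"yaw": 0.14}
    - {"yaw": 0.14}
    - {"yaw": 0.135}
    - {"x": 0}

```text
schema error: expected keys hand, x, y, z, yaw
```

Request:
arm_command:
  targets:
    - {"x": -0.033,"y": 0.039}
    - {"x": -0.033,"y": 0.039}
    - {"x": -0.033,"y": 0.039}
    - {"x": -0.033,"y": 0.039}
    - {"x": -0.033,"y": 0.039}
    - {"x": -0.033,"y": 0.037}
    - {"x": 0}
    - {"x": 0}

```text
schema error: expected keys hand, x, y, z, yaw
```

```bash
cat > look.py <<'E'
import sys
from h import *
s=manip.read_state();print(s["clock"],s["eef_pos"],s["eef_rot"],s["joints"]);cal=get_calibration("wrist");im=camera("wrist")
cv2.imwrite(f"pics/{sys.argv[1]}.png",im[...,::-1]);np.savez(f"pics/{sys.argv[1]}.npz",**{k:np.array(v) for k,v in cal.items()},im=im)
E
python3 look.py w1
```

```text
0.15 [171.268 522.436 205.009] [-3.141 -0.     2.825] [ 1.187  0.3    1.521 -0.     1.321 -0.067]
```

View pics/w1.png

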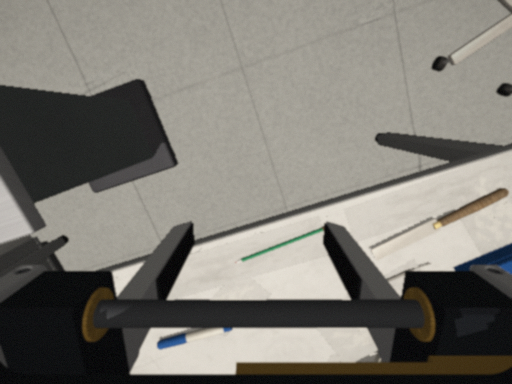

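All keys are required in every row. The arm has not moved and the picture is the same as before.

Request:
arm_command:
  targets:
    - {"hand": 1,"x": 0,"y": 0,"z": 0,"yaw": 0.14}
    - {"hand": 1,"x": 0,"y": 0,"z": 0,"yaw": 0.14}
    - {"hand": 1,"x": 0,"y": 0,"z": 0,"yaw": 0.14}
    - {"hand": 1,"x": 0,"y": 0,"z": 0,"yaw": 0.14}
    - {"hand": 1,"x": 0,"y": 0,"z": 0,"yaw": 0.14}
    - {"hand": 1,"x": 0,"y": 0,"z": 0,"yaw": 0.14}
    - {"hand": 1,"x": 0,"y": 0,"z": 0,"yaw": 0.14}
    - {"hand": 1,"x": 0,"y": 0,"z": 0,"yaw": 0.14}
    - {"hand": 1,"x": 0,"y": 0,"z": 0,"yaw": 0.135}

```text
clock: 1.1
eef_pos: [171.3, 522.6, 205.3]
eef_rot: [-3.141, 0.0, 1.564]
wrist_force: [-0.4, -0.4, 0.0]
finger_gap: 94.2
finger_force: 0.0
```

Request:
arm_command:
  targets:
    - {"hand": 1,"x": -0.033,"y": 0.039,"z": 0,"yaw": 0}
    - {"hand": 1,"x": -0.033,"y": 0.039,"z": 0,"yaw": 0}
    - {"hand": 1,"x": -0.033,"y": 0.039,"z": 0,"yaw": 0}
    - {"hand": 1,"x": -0.033,"y": 0.039,"z": 0,"yaw": 0}
    - {"hand": 1,"x": -0.033,"y": 0.039,"z": 0,"yaw": 0}
    - {"hand": 1,"x": -0.033,"y": 0.037,"z": 0,"yaw": 0}
    - {"hand": 1,"x": 0,"y": 0,"z": 0,"yaw": 0}
    - {"hand": 1,"x": 0,"y": 0,"z": 0,"yaw": 0}

```text
clock: 1.9
eef_pos: [399.4, 327.3, 205.2]
eef_rot: [-3.141, 0.0, 1.568]
wrist_force: [-0.8, 0.9, 0.4]
finger_gap: 93.9
finger_force: 0.0
```

```bash
python3 look.py w2
```

```text
1.9 [399.372 327.331 205.234] [-3.141  0.     1.568] [0.616 0.225 1.615 0.    1.301 0.619]
```

View pics/w2.png

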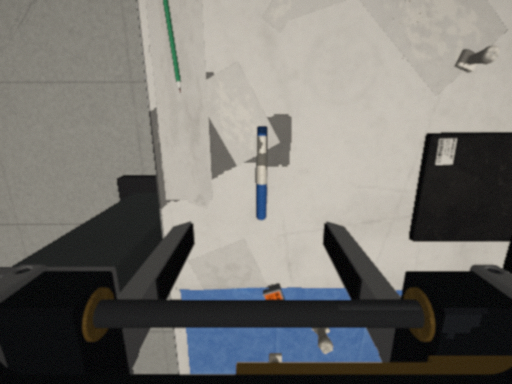

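The wrist view shows the marker from (262,126) to (261,220), upright in the picture.

```bash
python3 - <<'E'
from h import *
c=np.load("pics/w2.npz");w=p2w(c,[[262.5,126],[261.5,220]],9);print(w,w.mean(0),np.linalg.norm(w[0]-w[1]))
d=w[0]-w[1];print(np.arctan2(d[1],d[0]))
print(p2w(c,[[273,290]],16))
E
```

```text
[[404.047 396.349   9.   ]
 [402.545 259.016   9.   ]] [403.296 327.683   9.   ] 137.34206424618796
1.5598562542906964
[[420.804 141.34   16.   ]]
```

Request:
arm_command:
  targets:
    - {"hand": 0,"x": 0,"y": 0.004,"z": 0.04,"yaw": 0.004}
    - {"hand": 0,"x": 0,"y": 0,"z": 0.045,"yaw": 0}
    - {"hand": 0,"x": 0,"y": 0,"z": 0.045,"yaw": 0}
    - {"hand": 0,"x": 0,"y": 0,"z": 0.04,"yaw": 0}
    - {"hand": 0,"x": 0,"y": 0,"z": 0.02,"yaw": 0}
    - {"hand": 0,"x": 0,"y": 0,"z": 0.01,"yaw": 0}
    - {"hand": 0,"x": 0,"y": 0,"z": 0,"yaw": 0}

```text
clock: 2.65
eef_pos: [402.0, 328.5, 4.8]
eef_rot: [-3.14, 0.001, 1.567]
wrist_force: [0.4, 0.5, 0.4]
finger_gap: 47.0
finger_force: 0.0
```

Request:
arm_command:
  targets:
    - {"hand": -1,"x": 0,"y": 0,"z": 0,"yaw": 0}
    - {"hand": -1,"x": 0,"y": 0,"z": 0,"yaw": 0}
    - {"hand": -1,"x": 0,"y": 0,"z": 0,"yaw": 0}
    - {"hand": -1,"x": 0,"y": 0,"z": 0,"yaw": 0}
    - {"hand": -1,"x": 0,"y": 0,"z": 0,"yaw": 0}
    - {"hand": -1,"x": 0,"y": 0,"z": 0,"yaw": 0}
  newtons: 20

```text
clock: 3.25
eef_pos: [403.3, 328.1, 6.0]
eef_rot: [3.141, -0.001, 1.566]
wrist_force: [-1.3, -0.4, 6.4]
finger_gap: 16.6
finger_force: 20.0
```

Request:
arm_command:
  targets:
    - {"hand": -1,"x": 0,"y": 0,"z": -0.03,"yaw": 0}
    - {"hand": -1,"x": 0,"y": 0,"z": -0.05,"yaw": 0}
    - {"hand": -1,"x": 0,"y": 0,"z": -0.05,"yaw": 0}
    - {"hand": -1,"x": 0,"y": 0,"z": -0.04,"yaw": 0}
    - {"hand": -1,"x": -0.02,"y": 0.008,"z": 0,"yaw": 0}
    - {"hand": -1,"x": -0.04,"y": 0.016,"z": 0,"yaw": 0}
    - {"hand": -1,"x": -0.04,"y": 0.016,"z": 0,"yaw": 0}
    - {"hand": -1,"x": -0.04,"y": 0.016,"z": 0,"yaw": 0}
    - {"hand": -1,"x": -0.04,"y": 0.016,"z": 0,"yaw": 0}
    - {"hand": -1,"x": -0.04,"y": 0.016,"z": 0,"yaw": 0}

```text
clock: 4.25
eef_pos: [490.2, 105.7, 175.6]
eef_rot: [3.141, -0.0, 1.566]
wrist_force: [-0.1, 0.2, 0.4]
finger_gap: 17.0
finger_force: 20.0
```

Request:
arm_command:
  targets:
    - {"hand": -1,"x": -0.04,"y": 0.016,"z": 0,"yaw": 0}
    - {"hand": -1,"x": -0.04,"y": 0.016,"z": 0,"yaw": 0}
    - {"hand": -1,"x": -0.04,"y": 0.016,"z": 0,"yaw": 0}
    - {"hand": -1,"x": -0.04,"y": 0.016,"z": 0,"yaw": 0}
    - {"hand": -1,"x": -0.04,"y": 0.016,"z": 0,"yaw": 0}
    - {"hand": -1,"x": -0.03,"y": 0.012,"z": 0,"yaw": 0}
    - {"hand": -1,"x": 0,"y": 0,"z": 0,"yaw": -0.12}
    - {"hand": -1,"x": 0,"y": 0,"z": 0,"yaw": -0.122}
    - {"hand": -1,"x": 0,"y": 0,"z": 0,"yaw": 0}
    - {"hand": -1,"x": 0,"y": 0,"z": 0,"yaw": 0}

```text
clock: 5.25
eef_pos: [580.7, -122.9, 175.4]
eef_rot: [-3.142, -0.0, 1.804]
wrist_force: [-0.4, 0.4, 0.4]
finger_gap: 16.6
finger_force: 20.0
```

```bash
python3 look.py w3
```

```text
5.25 [ 580.674 -122.898  175.426] [-3.142 -0.     1.804] [-0.27   0.421  1.428 -0.     1.293 -0.504]
```

View pics/w3.png

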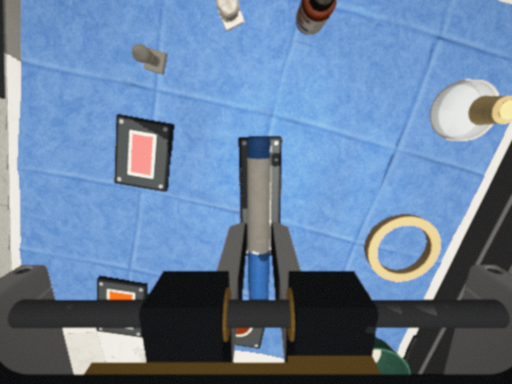

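The picture shows the held marker in line with its pad, whose far edge runs (239,138)-(281,137). The block pad has corners at about (118,115), (172,124), (166,191) and (116,183). The bottle base is near (309,27) and the teeth feet near (153,62) and (233,18).

```bash
python3 - <<'E'
from h import *
c=np.load("pics/w3.npz");w=p2w(c,[[240,138.5],[281,137.5]],12);print(w)
ps=1.808;print("pad ctr",w.mean(0)[:2]-84*np.array([np.cos(ps),np.sin(ps)]))
w=p2w(c,[[118,115],[172,124],[166,191],[116,183]],12);print(w.mean(0),w)
print(p2w(c,[[309,27]],0))
E
```

```text
[[544.281 -74.804  12.   ]
 [594.266 -61.709  12.   ]]
pad ctr [ 589.012 -149.904]
[ 427.598 -123.04    12.   ] [[ 392.116  -81.611   12.   ]
 [ 458.335  -76.962   12.   ]
 [ 462.859 -164.648   12.   ]
 [ 397.083 -168.939   12.   ]]
[[595.2    67.986   0.   ]]
```

Request:
arm_command:
  targets:
    - {"hand": -1,"x": -0.028,"y": 0.002,"z": 0,"yaw": -0.004}
    - {"hand": -1,"x": 0,"y": 0,"z": 0.04,"yaw": 0}
    - {"hand": -1,"x": 0,"y": 0,"z": 0.04,"yaw": 0}
    - {"hand": -1,"x": 0,"y": 0,"z": 0.04,"yaw": 0}
    - {"hand": -1,"x": 0,"y": 0,"z": 0.02,"yaw": 0}
    - {"hand": -1,"x": 0,"y": 0,"z": 0.01,"yaw": 0}
    - {"hand": -1,"x": 0,"y": 0,"z": 0.006,"yaw": 0}
    - {"hand": -1,"x": 0,"y": 0,"z": 0,"yaw": 0}
    - {"hand": -1,"x": 0,"y": 0,"z": 0,"yaw": 0}

```text
clock: 6.2
eef_pos: [589.9, -149.9, 20.7]
eef_rot: [3.14, 0.001, 1.811]
wrist_force: [0.3, -1.2, -0.5]
finger_gap: 16.4
finger_force: 20.0
```

Request:
arm_command:
  targets:
    - {"hand": -1,"x": 0,"y": 0,"z": 0.002,"yaw": 0}
    - {"hand": -1,"x": 0,"y": 0,"z": 0,"yaw": 0}
    - {"hand": -0.3,"x": 0,"y": 0,"z": 0,"yaw": 0}
    - {"hand": -0.3,"x": 0,"y": 0,"z": 0,"yaw": 0}
    - {"hand": -0.3,"x": 0,"y": 0,"z": 0,"yaw": 0}
    - {"hand": -0.3,"x": 0,"y": 0,"z": -0.02,"yaw": 0}
    - {"hand": 0,"x": 0,"y": 0,"z": -0.05,"yaw": 0}
    - {"hand": 0,"x": 0,"y": 0,"z": -0.05,"yaw": 0}
    - {"hand": 0,"x": 0,"y": 0,"z": -0.05,"yaw": 0}
    - {"hand": 0,"x": 0,"y": 0,"z": 0,"yaw": 0}

```text
clock: 7.2
eef_pos: [591.5, -150.4, 195.0]
eef_rot: [3.132, 0.006, 1.812]
wrist_force: [-0.5, -0.5, 0.5]
finger_gap: 47.0
finger_force: 0.0
```

Request:
arm_command:
  targets:
    - {"hand": 0.2,"x": 0.036,"y": -0.012,"z": 0,"yaw": 0}
    - {"hand": 0.2,"x": 0.037,"y": -0.012,"z": 0,"yaw": 0}
    - {"hand": 0.2,"x": 0.037,"y": -0.012,"z": 0,"yaw": 0}
    - {"hand": 0.2,"x": 0.037,"y": -0.012,"z": 0,"yaw": 0}
    - {"hand": 0.2,"x": 0.037,"y": -0.012,"z": 0,"yaw": 0}
    - {"hand": 0.2,"x": 0.037,"y": -0.012,"z": 0,"yaw": 0}
    - {"hand": 0.2,"x": 0.036,"y": -0.012,"z": 0,"yaw": 0}
    - {"hand": 0.2,"x": 0.036,"y": -0.012,"z": 0,"yaw": 0}
    - {"hand": 0.2,"x": 0,"y": 0,"z": 0,"yaw": -0.083}
    - {"hand": 0.2,"x": 0,"y": 0,"z": 0,"yaw": 0}

```text
clock: 8.2
eef_pos: [425.7, 112.5, 187.4]
eef_rot: [3.141, 0.0, 1.898]
wrist_force: [0.2, -0.4, -0.1]
finger_gap: 56.6
finger_force: 0.0
```

```bash
python3 look.py w4
```

```text
8.2 [425.729 112.495 187.352] [3.141 0.    1.898] [ 0.175  0.07   1.837 -0.     1.234 -0.152]
```

View pics/w4.png

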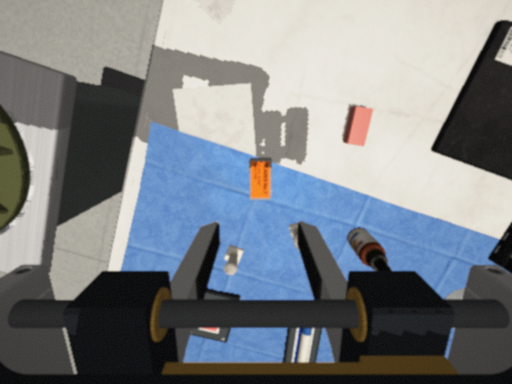

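The blade box is at (260,179) and the block at (358,125). The bottle base is near (358,235).

```bash
python3 - <<'E'
from h import *
c=np.load("pics/w4.npz");h=cv2.cvtColor(c["im"],cv2.COLOR_RGB2HSV).astype(int);H,S,V=h[...,0],h[...,1],h[...,2]
print("orange",blob((S>130)&(H<20)&(V>140),c,16,(260,179),20))
print(p2w(c,[[249,158],[271,158],[271,199],[251,200]],16))
for v in (100,150):print("block",blob((S>90)&((H<8)|(H>170))&(V>v),c,23,(358,125),20))
E
```

```text
orange [426.58  113.49   49.647  24.655   1.897]
[[403.564 136.103  16.   ]
 [430.993 145.372  16.   ]
 [449.792  92.099  16.   ]
 [424.188  81.925  16.   ]]
block [520.508 219.499  44.49   22.604   1.754]
block [521.228 219.63   44.499  21.204   1.756]
```

Request:
arm_command:
  targets:
    - {"hand": 0.2,"x": 0.001,"y": 0.0015,"z": 0.03,"yaw": 0}
    - {"hand": 0.2,"x": 0,"y": 0,"z": 0.045,"yaw": 0}
    - {"hand": 0.2,"x": 0,"y": 0,"z": 0.045,"yaw": 0}
    - {"hand": 0.2,"x": 0,"y": 0,"z": 0.035,"yaw": 0}
    - {"hand": 0.2,"x": 0,"y": 0,"z": 0.02,"yaw": 0}
    - {"hand": 0.2,"x": 0,"y": 0,"z": 0.007,"yaw": 0}
    - {"hand": 0.2,"x": 0,"y": 0,"z": 0,"yaw": 0}

```text
clock: 8.95
eef_pos: [427.1, 112.8, 5.0]
eef_rot: [-3.14, -0.0, 1.893]
wrist_force: [0.0, 0.3, 1.0]
finger_gap: 56.4
finger_force: 0.0
```

Request:
arm_command:
  targets:
    - {"hand": -1,"x": 0,"y": 0,"z": 0,"yaw": 0}
    - {"hand": -1,"x": 0,"y": 0,"z": 0,"yaw": 0}
    - {"hand": -1,"x": 0,"y": 0,"z": 0,"yaw": 0}
    - {"hand": -1,"x": 0,"y": 0,"z": 0,"yaw": 0}
    - {"hand": -1,"x": 0,"y": 0,"z": 0,"yaw": 0}
    - {"hand": -1,"x": 0,"y": 0,"z": 0,"yaw": 0}

```text
clock: 9.55
eef_pos: [427.6, 113.4, 6.1]
eef_rot: [3.141, 0.0, 1.895]
wrist_force: [-1.7, -0.1, 7.4]
finger_gap: 29.8
finger_force: 20.0
```

Request:
arm_command:
  targets:
    - {"hand": -1,"x": 0,"y": 0,"z": -0.03,"yaw": 0}
    - {"hand": -1,"x": 0,"y": 0,"z": -0.05,"yaw": 0}
    - {"hand": -1,"x": 0,"y": 0,"z": -0.05,"yaw": 0}
    - {"hand": -1,"x": 0,"y": 0,"z": -0.02,"yaw": 0}
    - {"hand": -1,"x": -0.02,"y": -0.007,"z": 0,"yaw": 0}
    - {"hand": -1,"x": -0.04,"y": -0.014,"z": 0,"yaw": 0}
    - {"hand": -1,"x": -0.04,"y": -0.014,"z": 0,"yaw": 0}
    - {"hand": -1,"x": -0.04,"y": -0.014,"z": 0,"yaw": 0}
    - {"hand": -1,"x": -0.04,"y": -0.014,"z": 0,"yaw": 0}
    - {"hand": -1,"x": -0.04,"y": -0.014,"z": 0,"yaw": 0}

```text
clock: 10.55
eef_pos: [423.9, -121.4, 155.7]
eef_rot: [3.141, 0.0, 1.895]
wrist_force: [0.5, 0.2, -0.6]
finger_gap: 29.5
finger_force: 20.0
```

Request:
arm_command:
  targets:
    - {"hand": -1,"x": -0.04,"y": -0.014,"z": 0,"yaw": 0}
    - {"hand": -1,"x": -0.04,"y": -0.014,"z": 0,"yaw": 0}
    - {"hand": -1,"x": -0.04,"y": -0.014,"z": 0,"yaw": 0}
    - {"hand": -1,"x": -0.04,"y": -0.014,"z": 0,"yaw": 0}
    - {"hand": -1,"x": -0.04,"y": -0.014,"z": 0,"yaw": 0}
    - {"hand": -1,"x": -0.02,"y": -0.007,"z": 0,"yaw": 0}
    - {"hand": -1,"x": 0,"y": 0,"z": 0,"yaw": 0.13}
    - {"hand": -1,"x": 0,"y": 0,"z": 0,"yaw": 0.135}
    - {"hand": -1,"x": 0,"y": 0,"z": 0,"yaw": 0}
    - {"hand": -1,"x": 0,"y": 0,"z": 0,"yaw": 0}

```text
clock: 11.55
eef_pos: [421.3, -352.7, 155.5]
eef_rot: [3.142, 0.0, 1.634]
wrist_force: [-0.0, 0.9, 0.9]
finger_gap: 29.8
finger_force: 20.0
```

```bash
python3 look.py w5
```

```text
11.55 [ 421.307 -352.704  155.525] [3.142 0.    1.634] [-0.764  0.344  1.583 -0.     1.215 -0.827]
```

View pics/w5.png

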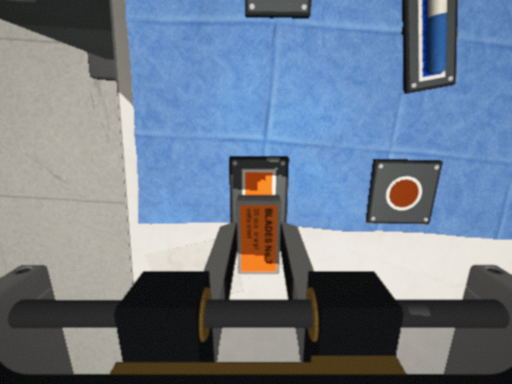

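The blade box is held straight above its pad, whose far edge runs (230,157)-(288,157). The bottle pad's disc is at (404,193). The marker lies inside its outline at upper right.

```bash
python3 - <<'E'
from h import *
c=np.load("pics/w5.npz");w=p2w(c,[[230.5,157.5],[288,157.5]],12);print(w)
ps=1.631;print("pad ctr",w.mean(0)[:2]-49*np.array([np.cos(ps),np.sin(ps)]),p2w(c,[[404.5,193]],12))
E
```

```text
[[ 384.302 -321.      12.   ]
 [ 453.809 -316.693   12.   ]]
pad ctr [ 422.004 -367.757] [[ 604.229 -352.175   12.   ]]
```

Request:
arm_command:
  targets:
    - {"hand": -1,"x": -0.0145,"y": 0,"z": 0,"yaw": 0.003}
    - {"hand": -1,"x": 0,"y": 0,"z": 0.04,"yaw": 0}
    - {"hand": -1,"x": 0,"y": 0,"z": 0.04,"yaw": 0}
    - {"hand": -1,"x": 0,"y": 0,"z": 0.03,"yaw": 0}
    - {"hand": -1,"x": 0,"y": 0,"z": 0.015,"yaw": 0}
    - {"hand": -1,"x": 0,"y": 0,"z": 0.008,"yaw": 0}
    - {"hand": -1,"x": 0,"y": 0,"z": 0.003,"yaw": 0}
    - {"hand": -1,"x": 0,"y": 0,"z": 0,"yaw": 0}
    - {"hand": -1,"x": 0,"y": 0,"z": 0,"yaw": 0}

```text
clock: 12.5
eef_pos: [422.7, -367.8, 20.7]
eef_rot: [3.14, 0.001, 1.627]
wrist_force: [-0.3, 0.3, 0.6]
finger_gap: 29.7
finger_force: 20.0
```

Request:
arm_command:
  targets:
    - {"hand": -1,"x": 0,"y": 0,"z": 0.002,"yaw": 0}
    - {"hand": -1,"x": 0,"y": 0,"z": 0,"yaw": 0}
    - {"hand": 0,"x": 0,"y": 0,"z": 0,"yaw": 0}
    - {"hand": 0,"x": 0,"y": 0,"z": 0,"yaw": 0}
    - {"hand": 0,"x": 0,"y": 0,"z": 0,"yaw": 0}
    - {"hand": 0,"x": 0,"y": 0,"z": -0.02,"yaw": 0}
    - {"hand": 0,"x": 0,"y": 0,"z": -0.05,"yaw": 0}
    - {"hand": 0,"x": 0,"y": 0,"z": -0.05,"yaw": 0}
    - {"hand": 0,"x": 0,"y": 0,"z": -0.05,"yaw": 0}
    - {"hand": 0,"x": 0,"y": 0,"z": 0,"yaw": 0}

```text
clock: 13.5
eef_pos: [423.8, -368.9, 194.4]
eef_rot: [3.134, 0.008, 1.627]
wrist_force: [-0.1, -1.4, -0.8]
finger_gap: 46.9
finger_force: 0.0
```

Request:
arm_command:
  targets:
    - {"hand": 0,"x": 0.03,"y": 0.0095,"z": 0,"yaw": 0}
    - {"hand": 0,"x": 0.043,"y": 0.0095,"z": 0,"yaw": 0}
    - {"hand": 0,"x": 0.043,"y": 0.0095,"z": 0,"yaw": 0}
    - {"hand": 0,"x": 0.043,"y": 0.0095,"z": 0,"yaw": 0}
    - {"hand": 0,"x": 0.043,"y": 0.0095,"z": 0,"yaw": 0}
    - {"hand": 0,"x": 0.043,"y": 0.0095,"z": 0,"yaw": 0}
    - {"hand": 0,"x": 0.043,"y": 0.0095,"z": 0,"yaw": 0}
    - {"hand": 0,"x": 0.043,"y": 0.0095,"z": 0,"yaw": 0}
    - {"hand": 0,"x": 0.043,"y": 0.0095,"z": 0,"yaw": 0}
    - {"hand": 0,"x": 0.043,"y": 0.0095,"z": 0,"yaw": 0}

```text
clock: 14.5
eef_pos: [493.5, 56.2, 187.1]
eef_rot: [-3.141, 0.0, 1.627]
wrist_force: [-0.3, -0.7, -0.5]
finger_gap: 47.0
finger_force: 0.0
```

Request:
arm_command:
  targets:
    - {"hand": 0,"x": 0.043,"y": 0.0095,"z": 0,"yaw": 0}
    - {"hand": 0,"x": 0.043,"y": 0.0095,"z": 0,"yaw": 0}
    - {"hand": 0,"x": 0.043,"y": 0.0095,"z": 0,"yaw": 0}
    - {"hand": 0,"x": 0.033,"y": 0.0095,"z": 0,"yaw": 0}
    - {"hand": 0,"x": 0,"y": 0,"z": 0,"yaw": -0.13}
    - {"hand": 0,"x": 0,"y": 0,"z": 0,"yaw": 0}
    - {"hand": 0,"x": 0,"y": 0,"z": 0,"yaw": 0}

```text
clock: 15.2
eef_pos: [522.4, 217.9, 187.1]
eef_rot: [-3.141, 0.0, 1.753]
wrist_force: [0.4, -0.4, -0.2]
finger_gap: 47.1
finger_force: 0.0
```

```bash
python3 look.py w6; python3 - <<'E'
from h import *
c=np.load("pics/w6.npz");h=cv2.cvtColor(c["im"],cv2.COLOR_RGB2HSV).astype(int);H,S,V=h[...,0],h[...,1],h[...,2]
p=w2p(c,[521,218,23])[0];print(p)
for v in (100,150):print("block",blob((S>90)&((H<8)|(H>170))&(V>v),c,23,p,25))
E
```

```text
15.2 [522.406 217.872 187.069] [-3.141  0.     1.753] [ 0.33   0.351  1.497 -0.     1.294  0.148]
[258.321 180.666]
block [520.642 221.161  45.951  19.786   1.76 ]
block [521.259 217.943  39.399  19.786   1.76 ]
```

Request:
arm_command:
  targets:
    - {"hand": 0,"x": 0.001,"y": -0.001,"z": 0.03,"yaw": -0.007}
    - {"hand": 0,"x": 0,"y": 0,"z": 0.045,"yaw": 0}
    - {"hand": 0,"x": 0,"y": 0,"z": 0.045,"yaw": 0}
    - {"hand": 0,"x": 0,"y": 0,"z": 0.035,"yaw": 0}
    - {"hand": 0,"x": 0,"y": 0,"z": 0.02,"yaw": 0}
    - {"hand": 0,"x": 0,"y": 0,"z": 0.006,"yaw": 0}
    - {"hand": 0,"x": 0,"y": 0,"z": 0,"yaw": 0}

```text
clock: 15.95
eef_pos: [521.4, 218.5, 6.4]
eef_rot: [-3.141, 0.0, 1.762]
wrist_force: [0.7, -0.6, 0.2]
finger_gap: 47.4
finger_force: 0.0
```

Request:
arm_command:
  targets:
    - {"hand": -1,"x": 0,"y": 0,"z": 0,"yaw": 0}
    - {"hand": -1,"x": 0,"y": 0,"z": 0,"yaw": 0}
    - {"hand": -1,"x": 0,"y": 0,"z": 0,"yaw": 0}
    - {"hand": -1,"x": 0,"y": 0,"z": 0,"yaw": 0}
    - {"hand": -1,"x": 0,"y": 0,"z": 0,"yaw": 0}
    - {"hand": -1,"x": 0,"y": 0,"z": 0,"yaw": 0}

```text
clock: 16.55
eef_pos: [521.7, 219.2, 7.2]
eef_rot: [3.14, -0.0, 1.764]
wrist_force: [-1.8, -0.9, 6.6]
finger_gap: 21.7
finger_force: 20.0
```

Request:
arm_command:
  targets:
    - {"hand": -1,"x": 0,"y": 0,"z": -0.03,"yaw": 0}
    - {"hand": -1,"x": 0,"y": 0,"z": -0.05,"yaw": 0}
    - {"hand": -1,"x": 0,"y": 0,"z": -0.05,"yaw": 0}
    - {"hand": -1,"x": 0,"y": 0,"z": -0.02,"yaw": 0}
    - {"hand": -1,"x": -0.019,"y": -0.0095,"z": 0,"yaw": 0}
    - {"hand": -1,"x": -0.0375,"y": -0.0186,"z": 0,"yaw": 0}
    - {"hand": -1,"x": -0.0375,"y": -0.0186,"z": 0,"yaw": 0}
    - {"hand": -1,"x": -0.0375,"y": -0.0186,"z": 0,"yaw": 0}
    - {"hand": -1,"x": -0.0375,"y": -0.0186,"z": 0,"yaw": 0}
    - {"hand": -1,"x": -0.0375,"y": -0.0186,"z": 0,"yaw": 0}

```text
clock: 17.55
eef_pos: [459.6, -4.7, 156.6]
eef_rot: [3.141, 0.0, 1.764]
wrist_force: [0.5, 0.7, -1.0]
finger_gap: 22.0
finger_force: 20.0
```

Request:
arm_command:
  targets:
    - {"hand": -1,"x": -0.0375,"y": -0.0186,"z": 0,"yaw": 0}
    - {"hand": -1,"x": -0.0375,"y": -0.0186,"z": 0,"yaw": 0}
    - {"hand": -1,"x": -0.0375,"y": -0.0186,"z": 0,"yaw": 0}
    - {"hand": -1,"x": 0,"y": 0,"z": 0,"yaw": 0.139}
    - {"hand": -1,"x": 0,"y": 0,"z": 0,"yaw": 0}
    - {"hand": -1,"x": 0,"y": 0,"z": 0,"yaw": 0}
    - {"hand": -1,"x": 0,"y": 0,"z": 0,"yaw": 0}

```text
clock: 18.25
eef_pos: [427.4, -123.7, 156.4]
eef_rot: [-3.142, -0.0, 1.629]
wrist_force: [0.3, 0.5, -1.3]
finger_gap: 21.5
finger_force: 20.0
```

Request:
arm_command:
  targets:
    - {"hand": -1,"x": 0,"y": 0,"z": 0.03,"yaw": 0.004}
    - {"hand": -1,"x": 0,"y": 0,"z": 0.04,"yaw": 0}
    - {"hand": -1,"x": 0,"y": 0,"z": 0.03,"yaw": 0}
    - {"hand": -1,"x": 0,"y": 0,"z": 0.02,"yaw": 0}
    - {"hand": -1,"x": 0,"y": 0,"z": 0.01,"yaw": 0}
    - {"hand": -1,"x": 0,"y": 0,"z": 0.004,"yaw": 0}
    - {"hand": -1,"x": 0,"y": 0,"z": 0.002,"yaw": 0}
    - {"hand": -1,"x": 0,"y": 0,"z": 0,"yaw": 0}
    - {"hand": -1,"x": 0,"y": 0,"z": 0,"yaw": 0}

```text
clock: 19.15
eef_pos: [427.7, -124.5, 21.2]
eef_rot: [3.14, 0.001, 1.621]
wrist_force: [0.6, 1.3, 0.1]
finger_gap: 22.0
finger_force: 20.0
```

Request:
arm_command:
  targets:
    - {"hand": 0,"x": 0,"y": 0,"z": 0,"yaw": 0}
    - {"hand": 0,"x": 0,"y": 0,"z": 0,"yaw": 0}
    - {"hand": 0,"x": 0,"y": 0,"z": 0,"yaw": 0}
    - {"hand": 0,"x": 0,"y": 0,"z": -0.02,"yaw": 0}
    - {"hand": 0,"x": 0,"y": 0,"z": -0.05,"yaw": 0}
    - {"hand": 0,"x": 0,"y": 0,"z": -0.05,"yaw": 0}
    - {"hand": 0,"x": 0,"y": 0,"z": -0.05,"yaw": 0}
    - {"hand": 0,"x": 0,"y": 0,"z": -0.04,"yaw": 0}
    - {"hand": 0,"x": 0,"y": 0,"z": 0,"yaw": 0}

```text
clock: 20.05
eef_pos: [428.8, -125.0, 235.6]
eef_rot: [3.134, 0.004, 1.621]
wrist_force: [-0.5, 0.1, -1.2]
finger_gap: 47.1
finger_force: 0.0
```

Request:
arm_command:
  targets:
    - {"hand": 0.4,"x": 0.024,"y": 0.0286,"z": 0,"yaw": 0}
    - {"hand": 0.4,"x": 0.024,"y": 0.0286,"z": 0,"yaw": 0}
    - {"hand": 0.4,"x": 0.024,"y": 0.0286,"z": 0,"yaw": 0}
    - {"hand": 0.4,"x": 0.024,"y": 0.0286,"z": 0,"yaw": 0}
    - {"hand": 0.4,"x": 0.024,"y": 0.0286,"z": 0,"yaw": 0}
    - {"hand": 0.4,"x": 0.024,"y": 0.0286,"z": 0,"yaw": 0}
    - {"hand": 0.4,"x": 0,"y": 0,"z": 0,"yaw": 0}
    - {"hand": 0.4,"x": 0,"y": 0,"z": 0,"yaw": 0}

```text
clock: 20.85
eef_pos: [591.1, 28.3, 229.0]
eef_rot: [-3.14, -0.0, 1.622]
wrist_force: [-0.2, -1.0, 0.1]
finger_gap: 65.6
finger_force: 0.0
```

```bash
python3 look.py w7; python3 -c "
import cv2;a=cv2.imread('pics/w7.png')[60:260,150:400];cv2.imwrite('pics/w7c.png',cv2.resize(a,(750,600),interpolation=cv2.INTER_CUBIC))"
```

```text
20.85 [591.114  28.286 228.997] [-3.14  -0.     1.622] [-0.014  0.379  1.361 -0.     1.404 -0.065]
```

View pics/w7c.png

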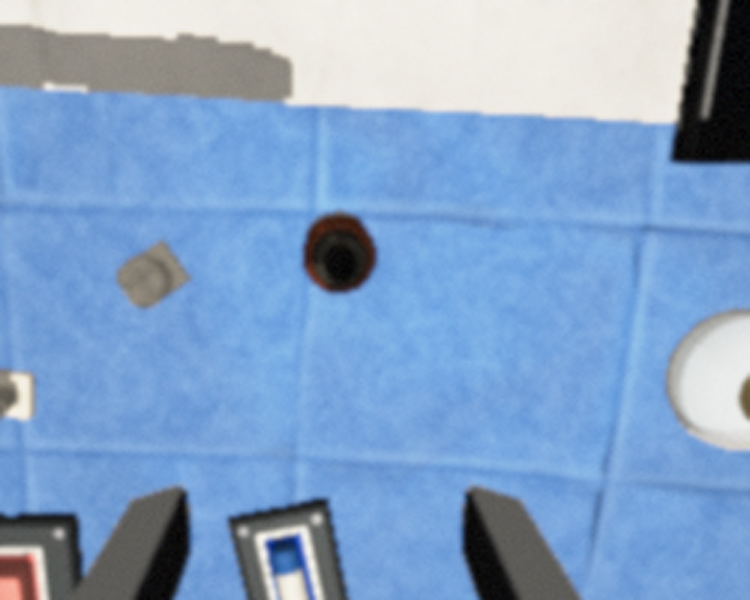

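The bottle's cap top is at (342,261) in the crop, which is (264,147) in the full picture. Its body outline is centred near (263.3,144). The canine stands to the left with wide clearance.

```bash
python3 - <<'E'
from h import *
c=np.load("pics/w7.npz")
print(p2w(c,[[264,147]],102),p2w(c,[[263.3,143.5]],55),p2w(c,[[251.3,144],[275.3,144]],55))
E
```

```text
[[593.628  76.767 102.   ]] [[593.62   76.181  55.   ]] [[577.993  74.754  55.   ]
 [609.315  76.32   55.   ]]
```

Request:
arm_command:
  targets:
    - {"hand": 0.4,"x": 0.024,"y": 0.0025,"z": 0,"yaw": 0}
    - {"hand": 0.4,"x": 0.0235,"y": 0.0025,"z": 0,"yaw": 0}
    - {"hand": 0.4,"x": 0,"y": 0,"z": 0.02,"yaw": 0}
    - {"hand": 0.4,"x": 0,"y": 0,"z": 0.045,"yaw": 0}
    - {"hand": 0.4,"x": 0,"y": 0,"z": 0.045,"yaw": 0}
    - {"hand": 0.4,"x": 0,"y": 0,"z": 0.04,"yaw": 0}
    - {"hand": 0.4,"x": 0,"y": 0,"z": 0.035,"yaw": 0}
    - {"hand": 0.4,"x": 0,"y": 0,"z": 0.02,"yaw": 0}
    - {"hand": 0.4,"x": 0,"y": 0,"z": 0,"yaw": 0}

```text
clock: 21.8
eef_pos: [592.0, 74.6, 22.9]
eef_rot: [-3.137, 0.0, 1.62]
wrist_force: [0.1, 0.3, 0.3]
finger_gap: 65.7
finger_force: 0.0
```

Request:
arm_command:
  targets:
    - {"hand": -1,"x": 0,"y": 0,"z": 0,"yaw": 0}
    - {"hand": -1,"x": 0,"y": 0,"z": 0,"yaw": 0}
    - {"hand": -1,"x": 0,"y": 0,"z": 0,"yaw": 0}
    - {"hand": -1,"x": 0,"y": 0,"z": 0,"yaw": 0}
    - {"hand": -1,"x": 0,"y": 0,"z": 0,"yaw": 0}
    - {"hand": -1,"x": 0,"y": 0,"z": 0,"yaw": 0}
  newtons: 20

```text
clock: 22.4
eef_pos: [594.3, 75.7, 26.1]
eef_rot: [3.141, 0.0, 1.621]
wrist_force: [-2.0, -0.1, 6.3]
finger_gap: 32.0
finger_force: 20.0
```

```bash
python3 look.py w8
```

```text
22.4 [594.261  75.703  26.068] [3.141 0.    1.621] [ 0.066  0.605  1.529 -0.     1.007  0.016]
```

View pics/w8.png

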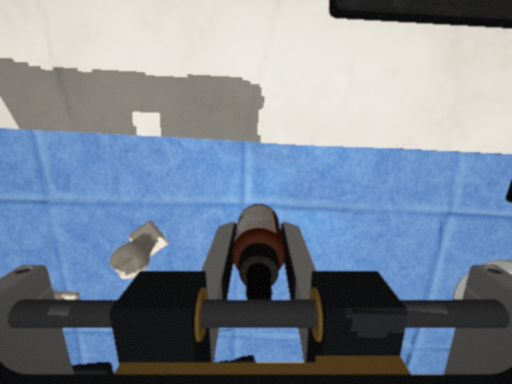

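The bottle is held upright between the pads, and its far bottom edge is at about (259,205).

```bash
python3 - <<'E'
from h import *
c=np.load("pics/w8.npz")
print(p2w(c,[[259,205]],0),p2w(c,[[259,205]],5),p2w(c,[[236,245],[283,245]],50))
E
```

```text
[[592.937  88.273   0.   ]] [[592.836  89.945   5.   ]] [[578.488  77.18   50.   ]
 [608.707  78.643  50.   ]]
```

Request:
arm_command:
  targets:
    - {"hand": -1,"x": 0,"y": 0,"z": -0.01,"yaw": 0}
    - {"hand": -1,"x": 0,"y": 0,"z": -0.025,"yaw": 0}
    - {"hand": -1,"x": 0,"y": 0,"z": -0.03,"yaw": 0}
    - {"hand": -1,"x": 0,"y": 0,"z": -0.025,"yaw": 0}
    - {"hand": -1,"x": 0,"y": 0,"z": -0.01,"yaw": 0}
    - {"hand": -1,"x": -0.015,"y": -0.0008,"z": 0,"yaw": 0}
    - {"hand": -1,"x": -0.0305,"y": -0.0008,"z": 0,"yaw": 0}
    - {"hand": -1,"x": -0.0305,"y": -0.0008,"z": 0,"yaw": 0}
    - {"hand": -1,"x": -0.0305,"y": -0.0008,"z": 0,"yaw": 0}
    - {"hand": -1,"x": -0.0305,"y": -0.0008,"z": 0,"yaw": 0}

```text
clock: 23.45
eef_pos: [595.9, -63.5, 123.7]
eef_rot: [-3.139, -0.0, 1.621]
wrist_force: [0.8, 0.4, -0.7]
finger_gap: 32.4
finger_force: 20.0
```

Request:
arm_command:
  targets:
    - {"hand": -1,"x": -0.0305,"y": -0.0008,"z": 0,"yaw": 0}
    - {"hand": -1,"x": -0.0305,"y": -0.0008,"z": 0,"yaw": 0}
    - {"hand": -1,"x": -0.0305,"y": -0.0008,"z": 0,"yaw": 0}
    - {"hand": -1,"x": -0.0305,"y": -0.0008,"z": 0,"yaw": 0}
    - {"hand": -1,"x": -0.0305,"y": -0.0008,"z": 0,"yaw": 0}
    - {"hand": -1,"x": -0.0305,"y": -0.0008,"z": 0,"yaw": 0}
    - {"hand": -1,"x": -0.0305,"y": -0.0008,"z": 0,"yaw": 0}
    - {"hand": -1,"x": -0.0305,"y": -0.0008,"z": 0,"yaw": 0}
    - {"hand": -1,"x": -0.0305,"y": -0.0008,"z": 0,"yaw": 0}
    - {"hand": -1,"x": -0.0155,"y": -0.0008,"z": 0,"yaw": 0}

```text
clock: 24.45
eef_pos: [601.8, -354.1, 123.2]
eef_rot: [-3.139, -0.001, 1.619]
wrist_force: [-0.1, -0.2, -1.0]
finger_gap: 32.4
finger_force: 20.0
```

Request:
arm_command:
  targets:
    - {"hand": -1,"x": 0,"y": 0,"z": 0,"yaw": 0}
    - {"hand": -1,"x": 0,"y": 0,"z": 0,"yaw": 0}

```text
clock: 24.65
eef_pos: [603.1, -350.7, 124.6]
eef_rot: [-3.141, -0.001, 1.621]
wrist_force: [-0.1, -0.3, -0.9]
finger_gap: 32.0
finger_force: 20.0
```

Request:
arm_command:
  targets:
    - {"hand": -1,"x": 0,"y": 0,"z": 0.01,"yaw": 0}
    - {"hand": -1,"x": 0,"y": 0,"z": 0.025,"yaw": 0}
    - {"hand": -1,"x": 0,"y": 0,"z": 0.025,"yaw": 0}
    - {"hand": -1,"x": 0,"y": 0,"z": 0.015,"yaw": 0}
    - {"hand": -1,"x": 0,"y": 0,"z": 0.006,"yaw": 0}
    - {"hand": -1,"x": 0,"y": 0,"z": 0.003,"yaw": 0}
    - {"hand": -1,"x": 0,"y": 0,"z": 0.001,"yaw": 0}
    - {"hand": -1,"x": 0,"y": 0,"z": 0,"yaw": 0}
    - {"hand": -1,"x": 0,"y": 0,"z": 0,"yaw": 0}

```text
clock: 25.55
eef_pos: [603.7, -351.6, 41.3]
eef_rot: [3.141, 0.001, 1.621]
wrist_force: [-0.7, 0.3, -0.2]
finger_gap: 32.2
finger_force: 20.0
```

```bash
python3 look.py w9
```

```text
25.55 [ 603.664 -351.607   41.335] [3.141 0.001 1.621] [-0.58   0.785  1.18  -0.     1.176 -0.63 ]
```

View pics/w9.png

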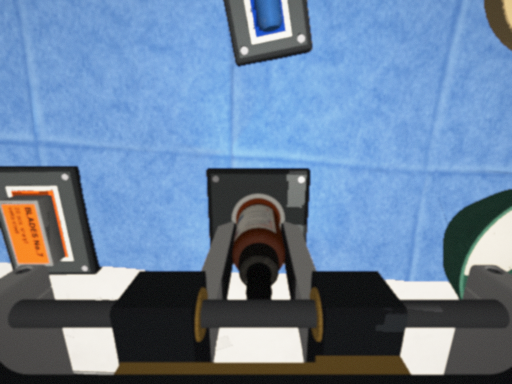

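The bottle stands over its disc, rim visible evenly at (258,195). I'll lower it the last 3 mm, release and lift away.

Request:
arm_command:
  targets:
    - {"hand": -1,"x": 0,"y": 0,"z": 0.0015,"yaw": 0}
    - {"hand": -1,"x": 0,"y": 0,"z": 0.0015,"yaw": 0}
    - {"hand": -1,"x": 0,"y": 0,"z": 0,"yaw": 0}
    - {"hand": -1,"x": 0,"y": 0,"z": 0,"yaw": 0}

```text
clock: 26.0
eef_pos: [603.5, -351.6, 38.1]
eef_rot: [3.141, 0.001, 1.621]
wrist_force: [-1.5, -0.3, 6.0]
finger_gap: 32.0
finger_force: 20.0
```

Request:
arm_command:
  targets:
    - {"hand": 0.4,"x": 0,"y": 0,"z": 0,"yaw": 0}
    - {"hand": 0.4,"x": 0,"y": 0,"z": 0,"yaw": 0}
    - {"hand": 0.4,"x": 0,"y": 0,"z": 0,"yaw": 0}
    - {"hand": 0.4,"x": 0,"y": 0,"z": 0,"yaw": 0}
    - {"hand": 0.4,"x": 0,"y": 0,"z": -0.02,"yaw": 0}
    - {"hand": 0.4,"x": 0,"y": 0,"z": -0.04,"yaw": 0}
    - {"hand": 0.4,"x": 0,"y": 0,"z": -0.05,"yaw": 0}
    - {"hand": 0.4,"x": 0,"y": 0,"z": -0.05,"yaw": 0}
    - {"hand": 0.4,"x": 0,"y": 0,"z": -0.04,"yaw": 0}
    - {"hand": 0.4,"x": 0,"y": 0,"z": 0,"yaw": 0}

```text
clock: 27.0
eef_pos: [604.6, -352.2, 244.6]
eef_rot: [3.133, 0.006, 1.621]
wrist_force: [0.3, 0.3, 0.4]
finger_gap: 65.9
finger_force: 0.0
```

Request:
arm_command:
  targets:
    - {"hand": 0.4,"x": 0.03,"y": -0.03,"z": 0,"yaw": 0}
    - {"hand": 0.4,"x": 0.03,"y": -0.03,"z": 0,"yaw": 0}
    - {"hand": 0.4,"x": 0.02,"y": -0.02,"z": 0,"yaw": 0}
    - {"hand": 0.4,"x": 0,"y": 0,"z": 0,"yaw": 0}
    - {"hand": 0.4,"x": 0,"y": 0,"z": 0,"yaw": 0}

```text
clock: 27.5
eef_pos: [519.5, -275.4, 237.5]
eef_rot: [3.141, 0.0, 1.621]
wrist_force: [0.5, 0.5, 0.5]
finger_gap: 65.7
finger_force: 0.0
```

```bash
python3 look.py w10; python3 - <<'E'
from h import *
cv2.imwrite("pics/top1.png",camera("top")[...,::-1]);a=cv2.imread("pics/top1.png")[120:260,190:430]
b=cv2.imread("pics/w10.png");o=np.zeros((600,800,3),np.uint8);o[:]=0
cv2.imwrite("pics/top1c.png",cv2.resize(a,(800,467),interpolation=cv2.INTER_CUBIC))
E
```

```text
27.5 [ 519.517 -275.436  237.477] [3.141 0.    1.621] [-0.55   0.364  1.362 -0.     1.415 -0.6  ]
```

View pics/top1c.png

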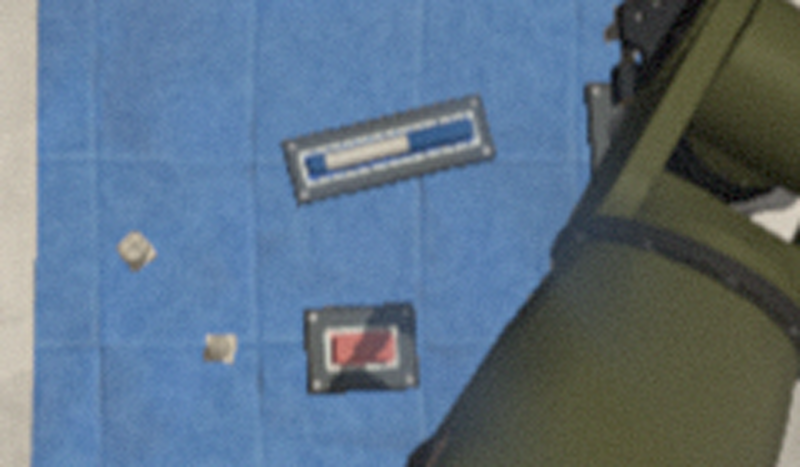

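View pics/w10.png

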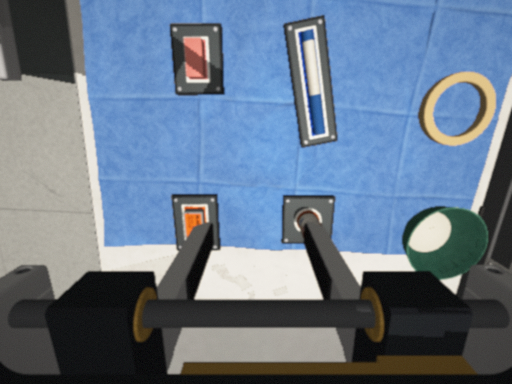

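The marker and block are centred and both teeth are unmoved. The arm still hides the blade box and bottle, so I'll move aside.

Request:
arm_command:
  targets:
    - {"hand": 0.4,"x": 0.03,"y": 0,"z": 0,"yaw": 0}
    - {"hand": 0.4,"x": 0.04,"y": 0,"z": 0,"yaw": 0}
    - {"hand": 0.4,"x": 0.04,"y": 0,"z": 0,"yaw": 0}
    - {"hand": 0.4,"x": 0.04,"y": 0,"z": 0,"yaw": 0}
    - {"hand": 0.4,"x": 0.04,"y": 0,"z": 0,"yaw": 0}
    - {"hand": 0.4,"x": 0.04,"y": 0,"z": 0,"yaw": 0}
    - {"hand": 0.4,"x": 0.03,"y": 0,"z": 0,"yaw": 0}
    - {"hand": 0.4,"x": 0,"y": 0,"z": 0,"yaw": 0}
    - {"hand": 0.4,"x": 0,"y": 0,"z": 0,"yaw": 0}

```text
clock: 28.5
eef_pos: [507.0, -15.8, 237.1]
eef_rot: [-3.141, 0.0, 1.622]
wrist_force: [-0.3, -0.8, -0.5]
finger_gap: 65.7
finger_force: 0.0
```

```bash
python3 - <<'E'
from h import *
im=camera("top")[...,::-1].copy();cv2.imwrite("pics/top2.png",im)
a=im[130:250,350:420];cv2.imwrite("pics/top2c.png",cv2.resize(a,(350,600),interpolation=cv2.INTER_CUBIC))
cal=get_calibration("top");h=cv2.cvtColor(im,cv2.COLOR_BGR2HSV).astype(int);H,S,V=h[...,0],h[...,1],h[...,2]
p=w2p(cal,[422,-367,28])[0];print(blob((S>120)&(H<20)&(V>120),cal,28,p,10))
E
```

```text
[ 422.492 -369.474   46.929   20.521    1.631]
```

View pics/top2c.png

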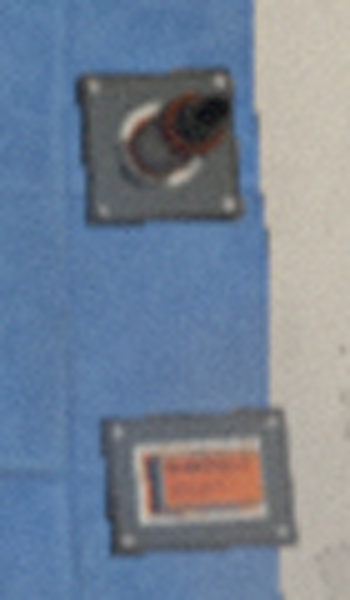

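The blade box lies squarely in its outline. The bottle's base is on the disc, and its apparent lean of (55,-40) px is just what perspective gives an upright bottle there.

```bash
python3 -c "
from cell import manip
print(manip.sign_off())"
```

```text
the job is handed in; nothing more can be done
None
```

The bottle, wax block, blade box and marker are each set on their own pad, the teeth are untouched, and I handed the job in at about 28.5 s; the final pictures looked right, but no verdict came back.

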